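# Nest the blue channel, flipped, over the two bare ones

## Task

Take the blue-painted channel off its sloping rest and nest it, still mouth down, over the two bare channels that lie mouth up in the wooden tray, so that it straddles the seam between them with one of its flanges standing in each mouth: level, centred over the seam, its ends about even with theirs. Lower it in rather than dropping it, let go, keep the bare channels lying in the tray, and leave the tape measure, the screw box and the torch where they are.

Things in the scene. Friction and masses are not known exactly. Their poses are not given: they have to be found in the camera images.
- blue_channel: Blue-painted U-channel, 140 long, 60 wide over the flanges, 36 high, walls 3 mm (mouth 54 wide), 0.14 kg, loose. Starts mouth down on the rest's board, tilted 0.48 rad (27.5 deg). Origin: middle of the plane of its flange edges (open underside); y along its length, x across, z from the open side to the web's outer face, 36 mm up. Flanks are plain; grip across the 60 mm width at mid-length. Turned end for end it is the same.
- channel_right: Bare aluminium U-channel, 140 long, 60 wide over the flanges, 36 high, walls 3 mm (mouth 54 wide), loose, lies mouth up on the tray floor on the tray's -x (right) side. Origin: middle of its underside; y along its length, x across, z up. Inner web face at z = 3 mm: there the blue flange edge shall stand; flange tops at 36 mm. With blue centred over the seam, 28 mm stay free in each mouth outside its flange for a finger.
- channel_left: The second bare aluminium channel, same section, size and frame as channel_right, beside it on the +x (left) side of the tray's middle; the two lie about 2 mm apart, their lengths parallel, middles 62 mm apart.
- tray: Fixed wooden tray, 138 x 158 mm outside, rim 18 mm high, floor 6 mm above the bench, inside 124 mm (its x) by 144 mm (its y, along the channels). Origin: centre of its underside on the bench; z up. Its +x points about to the left (yaw 1.2 to 1.9 rad).
- rest: Fixed sloping wooden rest, 120 x 156 mm. Origin: centre of its underside. The board rises 27.5 deg toward its own +x; blue's origin starts at the middle of the board's upper face, 58 mm above the origin; board runs 62 mm up and down slope from there. Stop pegs 14 mm high at y = -60 and +60 mm hold the lower flange, 100 mm clear between. Yaw 1.15 to 1.8 rad. Rest and tray may swap sides.
- tape_measure: Yellow tape measure, 34 x 78 x 66 mm high, stands on the bench; loose bystander between rest and tray. Origin: centre of its underside.
- screw_box: Cardboard box of screws, 60 x 90 x 46 mm high; loose bystander. Origin: centre of its underside.
- torch: Yellow and black torch lying on the bench, 48 x 152 x 48 mm; loose bystander. Origin: centre of its underside.

How it is judged:
By the outcome, as a careful person would: the job done as asked, in the order asked, and still so for the second after the job is handed in, with the robot touching nothing.
It also fails if it takes over 38 s, if anything falls off the work surface, if the arm or the gripper's body presses on something with over 40 N, if the wrist force passes 120 N, or if a joint passes its speed limit or range.

## Robot

A 6-joint arm with a two-finger parallel gripper is mounted at the origin on a cart in front of the work surface, level with it; the furniture and walls round the work are solid. World frame = base frame: x ahead of the robot, y to its left, z up, the work surface at z = 0. Lengths are in m, angles in rad, forces in N, time in s.
With the tool pointing down it reaches from about 0.375 to 0.9 m from the base axis. Payload 3.1 kg.
Tool frame: the origin (TCP) lies between the finger pads; the fingertips stand 11 mm ahead of it and the grasp point (between the pads) lies 8 mm behind it; z points along the fingers, y is the line along which they close (so a half turn about z gives the same grasp; the last joint's range is limited). The gripper opens to 85 mm and grips with 20 to 120 N. Pads are 22 mm wide; open, the fingers measure 114 mm over their backs; the gripper's body (76 mm by 85 mm) begins 54 mm behind the grasp point. The pads swing forward as they close: fully open they stand 13 mm farther back than shut.
Start: joints at [-1.514, 0.527, 1.433, -0, 1.181, -0.178], TCP at [0.146, -0.608, 0.242] pointing down, gripper open.
Joint ranges: [-3.08, 3.08], [-0.75, 2.2], [0.22, 2.44], [-1.43, 4.57], [0, 2.65], [-2.85, 2.85]. Speed limits (rad/s): [2.79, 2.79, 3.14, 3.14, 3.14, 3.14].

## Interface

Orientations are given as a rotation vector (axis times angle).
In Python, from rig import readout, grab_frame, camera_model, close_job gives the robot as it stands. The module is installed in compiled form; this text tells all that it offers.
- The arm moves only by the tool move_arm, never from a script. Its arguments are lists of equal length, an entry for each row: "linear": the shift along the tool's x, y, z in cm, a list of three; "twist": the turn about the tool's z in rad. A call has 1 to 12 rows; each row shifts and turns the commanded pose from where the row before left it, along the tool's axes as they then stand; what a row does not reach is not made up. A row lasts 1/12 s, in which the tool goes at most 41.7 mm and 7.16 degrees, less where a joint would pass 70% of its speed; a pose out of reach is approached as far as the arm can. A call is refused whole if a number of a shift passes 4.17 or a number of a turn 0.125, either way. A call with a gripper value outside its range is refused whole. "claw" is the closure, from 0 (fully open) to 1 (shut), set as the call begins (left out, the last holds). The fingers move at their own pace and stop on an object; the grip force is fixed at half the most. Time passes only in rows, so rows that do not move let the fingers close. It gives the time, the measured TCP pose, the force, the opening and the grip force at its end, in the units of the state.
- readout.sense(): the state, without advancing time (a new reading comes with each control period).
- grab_frame(name): name is "scene" or "top"; returns (picture, depth): 384x512x3 uint8, blue, green, red; 384x512 float32, m along the optical axis (not along the pixel's ray), 0 where there is no reading.
- camera_model(name): a dict with "fx", "fy", "cx", "cy" (pixels), "dist_coeffs" ([k1, k2, p1, p2, k3] as OpenCV has them; the pictures are not rectified), "origin" and "rotation" of the camera in the world. Camera axes: x right, y up, looking along -z (the intrinsics and any distortion apply to the point x, -y, -z); pixel columns grow to the right and rows downward; lengths in m; the calibration is good to about 2 mm. A picture is of the moment at which its call begins. camera_model takes no time and is no camera call.
- close_job(): hands the job in; it is judged then, once.
The state is a dict: "time_s": time; "joint_positions": joint angles; "qd": joint speeds; "joint_efforts": joint torques, N m; "tcp_pos": TCP position; "orientation": TCP orientation; "ft_force": force on the tool from outside, world axes, zero at the start; "wrist_torque": the same for the moment, N m; "opening": opening from 0.0 (shut) to 1.0 (fully open); "grasp_force": force on a finger pad.
Only numpy, scipy, OpenCV 4.12 (cv2) and the standard library are available. Lean on these libraries where they do the work, as an engineer would, in place of code of your own. Each camera call takes 0.05 s, during which the arm holds its last target. There are 200 camera calls.

## Working session

There is one attempt and no reset: what is moved stays moved. The work goes in short steps, Python scripts to look and compute and a tool call to move; the robot and the scene stay as the last step left them, time stands still between calls to the robot, and variables do not carry over. Pictures are saved under pics/ and viewed, at most 10 in all, crops included, and the job is handed in when it is done.

Besides the shell and the picture viewer there is one more tool, called after "Emit:" by a JSON object that holds its "method" and its "body", one argument or row to a line. move_arm: Moves the arm, as the interface text tells. Its arguments: {"type":"object","properties":{"linear":{"type":"array"},"twist":{"type":"array"},"claw":{"type":"number"}},"required":["linear","twist"]}

```bash
mkdir -p pics; cat > h.py <<'E'
import numpy as np, cv2
from rig import readout, grab_frame, camera_model
def pts(name,d):
    m=camera_model(name); h,w=d.shape
    u,v=np.meshgrid(np.arange(w),np.arange(h))
    K=np.array([[m['fx'],0,m['cx']],[0,m['fy'],m['cy']],[0,0,1.]])
    n=cv2.undistortPoints(np.stack([u,v],-1).reshape(-1,1,2).astype(float),K,np.array(m['dist_coeffs'],float)).reshape(h,w,2)
    c=np.stack([n[...,0]*d,-n[...,1]*d,-d],-1)
    P=c@np.array(m['rotation']).T+np.array(m['origin']); P[d==0]=np.nan
    return P
E
python3 - <<'E'
from h import *
s=readout.sense(); print({k:np.round(v,3) for k,v in s.items()})
for n in('scene','top'):
    p,d=grab_frame(n); np.savez(n+'0.npz',p=p,d=d); cv2.imwrite(f'pics/{n}0.png',p)
    m=camera_model(n); print(n,np.round(m['origin'],3),np.round(m['rotation'],2).tolist(),m['fx'])
E
```

```text
{'time_s': np.float64(0.0), 'joint_positions': array([-1.513,  0.528,  1.434,  0.   ,  1.181, -0.179]), 'qd': array([-0.   , -0.   ,  0.002,  0.001,  0.001, -0.   ]), 'joint_efforts': array([-1.0000e-03, -4.4235e+01, -1.7803e+01, -0.0000e+00,  8.0000e-03,
        0.0000e+00]), 'tcp_pos': array([ 0.146, -0.607,  0.241]), 'orientation': array([-3.118, -0.369, -0.   ]), 'ft_force': array([-0.274,  0.386, -0.332]), 'wrist_torque': array([ 0.02 , -0.007, -0.018]), 'grasp_force': np.float64(0.0), 'opening': np.float64(1.0)}
scene [0.068 0.731 0.732] [0.29, -1.34, -2.35] 358.7540151752699
top [ 0.46  -0.239  1.149] [0.05, -0.05, -1.57] 373.00667980908526
```

View pics/scene0.png

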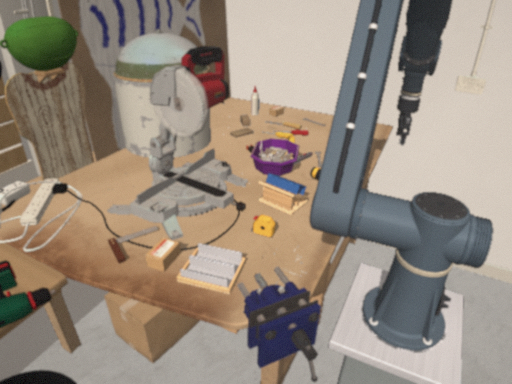

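View pics/top0.png

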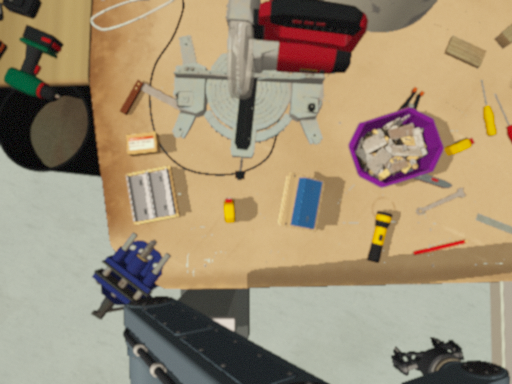

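The scene view shows the tray with bare channels at about (212,266), the tape at (264,226) and the rest with blue at (284,190). In the top view, the tray is at (153,195), the tape at (230,210), blue at (307,203), the torch at (380,235) and the screw box at (142,144). Next I'll measure poses from the depth.

```bash
python3 - <<'E'
from h import *
f=np.load('top0.npz');p,d=f['p'],f['d'];P=pts('top',d)
hsv=cv2.cvtColor(p,cv2.COLOR_BGR2HSV)
def sub(r0,r1,c0,c1):
    m=np.zeros(d.shape,bool);m[r0:r1,c0:c1]=1;return m
def rect(m,n):
    q=P[m&~np.isnan(P[...,2])]; r=cv2.minAreaRect(q[:,:2].astype(np.float32)*1000)
    print(n,len(q),'rect',np.round(r[0],1),np.round(r[1],1),round(r[2],1),'z',np.round(np.nanpercentile(q[:,2],[2,50,98]),3)); return q
blue=sub(170,235,280,335)&(hsv[...,0]>95)&(hsv[...,0]<125)&(hsv[...,1]>120)
q=rect(blue,'blue')
A=np.c_[q[:,:2],np.ones(len(q))]; c=np.linalg.lstsq(A,q[:,2],rcond=None)[0]; print('plane',c,'tilt',np.degrees(np.arctan(np.hypot(*c[:2]))),'uphill dir',np.arctan2(c[1],c[0]), q.mean(0))
z=P[...,2]
rect(sub(155,240,270,340)&(z>.012),'rest+blue')
rect(sub(160,230,110,190)&(z>.008),'tray')
rect(sub(160,230,110,190)&(z>.03),'bare')
rect(sub(190,230,215,245)&(z>.03),'tape')
rect(sub(200,270,360,400)&(z>.012),'torch')
print('bench',np.nanmedian(z[225:245,240:270]))
big=cv2.resize(p[150:250,110:350],None,fx=3.3,fy=3.3,interpolation=cv2.INTER_CUBIC);cv2.imwrite('pics/crop0.png',big)
E
```

```text
Traceback (most recent call last):
  File "h.py", line 9, in pts
    P=c@np.array(m['rotation']).T+np.array(m['origin']); P[d==0]=np.nan
      ~~~~~~~~~~~~~~~~~~~~~~~~~~~^~~~~~~~~~~~~~~~~~~~~~
ValueError: operands could not be broadcast together with shapes (384,512) (3,)
```

```bash
sed -i "s/np.array(m\['rotation'\])\.T/cv2.Rodrigues(np.array(m['rotation'],float))[0].T/" h.py; cat > m.py <<'E'
from h import *
import sys
f=np.load('top0.npz');p,d=f['p'],f['d'];P=pts('top',d)
hsv=cv2.cvtColor(p,cv2.COLOR_BGR2HSV)
def sub(r0,r1,c0,c1):
    m=np.zeros(d.shape,bool);m[r0:r1,c0:c1]=1;return m
def rect(m,n):
    q=P[m&~np.isnan(P[...,2])]; r=cv2.minAreaRect(q[:,:2].astype(np.float32)*1000)
    print(n,len(q),'rect',np.round(r[0],1),np.round(r[1],1),round(r[2],1),'z',np.round(np.nanpercentile(q[:,2],[2,50,98]),3)); return q
blue=sub(170,235,280,335)&(hsv[...,0]>95)&(hsv[...,0]<125)&(hsv[...,1]>120)
q=rect(blue,'blue')
A=np.c_[q[:,:2],np.ones(len(q))]; c=np.linalg.lstsq(A,q[:,2],rcond=None)[0]; print('plane',c,'tilt',np.degrees(np.arctan(np.hypot(*c[:2]))),'uphill dir',np.arctan2(c[1],c[0]), q.mean(0))
z=P[...,2]
rect(sub(155,240,270,340)&(z>.012),'rest+blue')
rect(sub(160,230,110,190)&(z>.008),'tray')
rect(sub(160,230,110,190)&(z>.03),'bare')
rect(sub(190,230,215,245)&(z>.03),'tape')
rect(sub(200,270,360,400)&(z>.012),'torch')
print('bench',np.nanmedian(z[225:245,240:270]))
big=cv2.resize(p[150:250,110:350],None,fx=3.3,fy=3.3,interpolation=cv2.INTER_CUBIC);cv2.imwrite('pics/crop0.png',big)
E
python3 m.py
```

```text
blue 972 rect [ 496.5 -373. ] [ 62.2 131.6] 78.8 z [0.079 0.092 0.105]
plane [0.03999148 0.20921616 0.14974204] tilt 12.024527696912209 uphill dir 1.3819255536516986 [ 0.49714261 -0.37144773  0.09191064]
rest+blue 1933 rect [ 499.6 -365. ] [118.5 153.7] 78.3 z [0.031 0.084 0.104]
tray 2002 rect [538.7  63.9] [172.4 192.1] 11.0 z [0.008 0.013 0.044]
bare 364 rect [525.7  88.4] [137.5 122.1] 10.8 z [0.031 0.041 0.046]
tape 267 rect [ 477.2 -149.1] [71.5 32.5] 3.2 z [0.041 0.063 0.07 ]
torch 700 rect [ 396.8 -594.7] [ 45.1 152.8] 75.6 z [0.022 0.039 0.049]
bench 0.0005319181717536869
```

View pics/crop0.png

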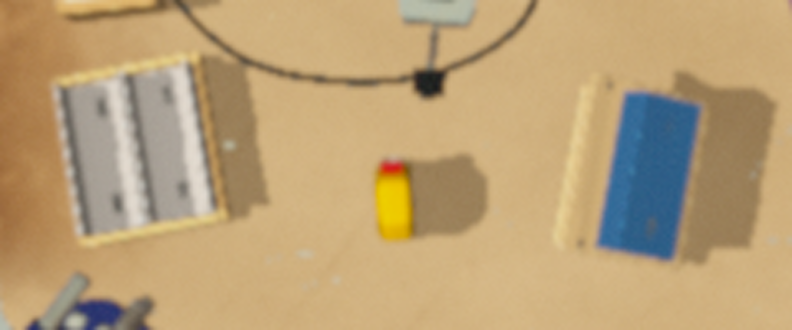

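Crop: the tray with the two bare channels centres near (140,150), the tape near (393,200), blue near (650,175), with its upper flank to the left and the rest board's upper edge at (580,160). I'll fit blue and the tray more exactly.

```bash
cat > fit.py <<'E'
from h import *
from scipy.optimize import least_squares
from scipy.spatial.transform import Rotation as R
def boxdist(L,h,c):
    q=np.abs(L-c)-h
    return np.linalg.norm(np.maximum(q,0),axis=1)+np.minimum(q.max(1),0)
def fitbox(Q,x0,tilt,h=(.03,.07,.018)):
    # x0=[x,y,z,yaw]; tilt None -> free
    def res(v):
        t=v[4] if tilt is None else tilt
        r=R.from_euler('zy',[v[3],-t])
        return boxdist(r.inv().apply(Q-v[:3]),np.array(h),np.array([0,0,h[2]]))
    s=least_squares(res,x0 if tilt is not None else list(x0)+[0.2],loss='soft_l1',f_scale=.003)
    return s.x,np.sqrt(np.mean(s.fun**2)),res(s.x)
def bluepts(p,P,box):
    hsv=cv2.cvtColor(p,cv2.COLOR_BGR2HSV); r0,r1,c0,c1=box
    m=np.zeros(p.shape[:2],bool); m[r0:r1,c0:c1]=1
    m&=(hsv[...,0]>95)&(hsv[...,0]<125)&(hsv[...,1]>120)&~np.isnan(P[...,2])
    return P[m]
def rotq(Q,yaw): return Q[:,:2]@np.array([[np.cos(yaw),-np.sin(yaw)],[np.sin(yaw),np.cos(yaw)]])
E
python3 - <<'E'
from fit import *
f=np.load('top0.npz');p,d=f['p'],f['d'];P=pts('top',d)
Q=bluepts(p,P,(170,235,280,335)); Q=Q[Q[:,2]>.06]
for t in (.48,None):
    x,e,_=fitbox(Q,[.497,-.37,.058,1.37],t);print('blue top',np.round(x,4),e)
yaw=1.37;L=rotq(Q-[.497,-.371,0],yaw);b=np.round(L[:,0]/.006).astype(int)
print([(k*6,int(sum(b==k)),round(1000*np.median(Q[b==k,2]),1)) for k in np.unique(b)])
print('ylen',np.percentile(L[:,1],[0,1,99,100]))
f=np.load('scene0.npz');p2,d2=f['p'],f['d'];P2=pts('scene',d2)
Q2=bluepts(p2,P2,(165,215,250,315));Q2=Q2[Q2[:,2]>.05]
x,e,_=fitbox(Q2,[.497,-.37,.058,1.37],.48);print('blue scene',np.round(x,4),e,len(Q2))
# tray: flange tops of bare
z=P[...,2];m=np.zeros(z.shape,bool);m[160:232,112:190]=1
T=P[m&(z>.034)&(z<.052)]
for yaw in (1.72,1.74,1.759,1.78):
    L=rotq(T-[.5257,.0884,0],yaw); print(yaw,[int(v) for v in np.histogram(L[:,0],np.arange(-.072,.0721,.004))[0]],np.round(np.percentile(L[:,1],[1,99]),4))
E
```

```text
blue top [ 0.4954 -0.374   0.0703  1.2387] 0.008544135702065697
blue top [ 0.4894 -0.3682  0.0599  1.369   0.0175] 0.005145882566137647
[(np.int64(-36), 2, np.float64(75.6)), (np.int64(-30), 80, np.float64(81.0)), (np.int64(-24), 92, np.float64(83.6)), (np.int64(-18), 92, np.float64(86.3)), (np.int64(-12), 82, np.float64(90.1)), (np.int64(-6), 86, np.float64(93.2)), (np.int64(0), 95, np.float64(96.0)), (np.int64(6), 87, np.float64(99.2)), (np.int64(12), 93, np.float64(102.6)), (np.int64(18), 116, np.float64(100.0)), (np.int64(24), 111, np.float64(88.6)), (np.int64(30), 36, np.float64(81.3))]
ylen [-0.06582079 -0.06396081  0.06464082  0.06583149]
blue scene [ 0.5028 -0.3763  0.0749  1.288 ] 0.007293298745675822 286
1.72 [0, 0, 30, 37, 5, 0, 0, 0, 0, 0, 0, 0, 0, 0, 0, 0, 11, 55, 61, 27, 2, 0, 0, 0, 0, 0, 0, 0, 0, 0, 0, 15, 55, 15, 0, 0] [-0.0676  0.0682]
1.74 [0, 0, 23, 49, 0, 0, 0, 0, 0, 0, 0, 0, 0, 0, 0, 0, 1, 66, 64, 25, 0, 0, 0, 0, 0, 0, 0, 0, 0, 0, 0, 6, 69, 10, 0, 0] [-0.0676  0.068 ]
1.759 [0, 0, 15, 57, 0, 0, 0, 0, 0, 0, 0, 0, 0, 0, 0, 0, 0, 70, 63, 23, 0, 0, 0, 0, 0, 0, 0, 0, 0, 0, 0, 0, 78, 7, 0, 0] [-0.0676  0.0673]
1.78 [0, 0, 13, 59, 0, 0, 0, 0, 0, 0, 0, 0, 0, 0, 0, 0, 2, 66, 62, 26, 0, 0, 0, 0, 0, 0, 0, 0, 0, 0, 0, 4, 71, 10, 0, 0] [-0.068   0.0671]
```

```bash
sed -i "s/'zy'/'ZY'/" fit.py; python3 - <<'E'
from fit import *
f=np.load('top0.npz');p,d=f['p'],f['d'];P=pts('top',d)
Q=bluepts(p,P,(170,235,280,335)); Q=Q[Q[:,2]>.06]
for t in (.48,None):
    x,e,_=fitbox(Q,[.497,-.37,.058,1.37],t);print('blue top',np.round(x,4),e)
f=np.load('scene0.npz');p2,d2=f['p'],f['d'];P2=pts('scene',d2)
Q2=bluepts(p2,P2,(165,215,250,315));Q2=Q2[Q2[:,2]>.05]
x,e,_=fitbox(Q2,[.497,-.37,.058,1.37],.48);print('blue scene',np.round(x,4),e,len(Q2))
c=np.array([.5257,.0884,0])
for n,PP,(r0,r1,c0,c1) in (('top',P,(160,232,112,190)),('scene',P2,(235,300,170,255))):
    z=PP[...,2];m=np.zeros(z.shape,bool);m[r0:r1,c0:c1]=1
    T=PP[m&(z>.038)&(z<.052)];yaw=1.759;L=rotq(T-c,yaw)
    for lo,hi in((-.07,-.05),(-.012,.012),(.05,.07)):
        s=L[(L[:,0]>lo)&(L[:,0]<hi)];
        if len(s)>5: k=np.polyfit(s[:,1],s[:,0],1);print(n,len(s),np.round(np.percentile(s[:,0],[2,50,98])*1000,1),s[:,0].mean()*1000,'slope',k[0],'y',np.round(np.percentile(s[:,1],[0,2,98,100])*1000,1))
E
```

```text
blue top [ 0.4924 -0.3641  0.0587  1.3733] 0.0015438835153817262
blue top [ 0.5032 -0.3662  0.0587  1.3736  0.4822] 0.0015358260713154203
blue scene [ 0.4984 -0.3639  0.0578  1.3655] 0.0023496027916602305 286
top 57 [-60.8 -58.9 -57.2] -58.899461562067 slope -0.007607056487148274 y [-68.5 -64.7  65.4  68.7]
top 132 [-3.3  1.6  5.7] 1.0529945943470558 slope -0.0023560795446557568 y [-68.7 -65.9  65.6  68.3]
top 61 [56.4 58.5 60.4] 58.41072250225318 slope -0.001250907457704879 y [-66.9 -63.1  63.6  66.9]
scene 82 [-59.  -56.5 -53.4] -56.29429746212654 slope 0.0007203930682719625 y [-66.2 -64.6  68.8  70.9]
scene 159 [-9.6  3.   8.4] 2.373128865519489 slope 0.027612367965528406 y [-137.1 -132.6   68.    69.7]
scene 126 [59.1 61.7 68.5] 61.99641832019425 slope 0.020631676145065635 y [-65.8 -62.1 114.4 116.9]
```

```bash
cat > plan.py <<'E'
from fit import *
def go(x,y,z,ang):  # ang: world angle of tool y
    s=readout.sense(); r=R.from_rotvec(s['orientation']); M=r.as_matrix()
    a=np.arctan2(M[1,1],M[0,1]); tw=(a-ang+np.pi/2)%np.pi-np.pi/2
    d=np.array([x,y,z])-s['tcp_pos']
    print('t',round(s['time_s'],2),'tcp',np.round(s['tcp_pos'],4),'tilt',np.round(M[:,2],3),'ang',round(a,4),'q6',round(s['joint_positions'][5],2),'F',np.round(s['ft_force'],1),'op',round(s['opening'],3),'gf',round(s['grasp_force'],1))
    M2=(R.from_euler('z',-tw)*r).as_matrix()
    print('shift cm before twist',np.round(M.T@d*100,2),'twist',round(tw,4),' | after twist',np.round(M2.T@d*100,2))
E
python3 -c "
from plan import *
go(.4959,-.3758,.17,1.371)"
```

```text
t 0.1 tcp [ 0.146  -0.6071  0.2414] tilt [-0.     0.002 -1.   ] ang -1.335 q6 -0.18 F [1.  0.  0.2] op 1.001 gf 0.0
shift cm before twist [ 39.42 -14.3    7.18] twist 0.4356  | after twist [ 29.7  -29.6    7.21]
```

Emit:
{"method": "move_arm", "body": {
  "linear": [
    [3.28,-1.19,0],
    [3.28,-1.19,0],
    [3.28,-1.19,0],
    [3.28,-1.19,0.3],
    [3.28,-1.19,0.3],
    [3.28,-1.19,0.3],
    [3.28,-1.19,0.3],
    [3.28,-1.19,0.3],
    [3.28,-1.19,0.3],
    [3.28,-1.19,0.3],
    [3.28,-1.19,0.3],
    [3.28,-1.19,0.3]
  ],
  "twist": [0,0,0,0,0,0,0,0,0,0,0,0],
  "claw": 0
}}

```text
time_s: 1.1
tcp_pos: [0.4964, -0.3754, 0.2147]
orientation: [-3.119, -0.37, 0.001]
ft_force: [0.4, -0.7, 0.4]
opening: 0.999
grasp_force: 0.0
```

Emit:
{"method": "move_arm", "body": {
  "linear": [
    [0,0,0],
    [0,0,0],
    [0,0,0],
    [0,0,0],
    [0,0,0],
    [0,0,0]
  ],
  "twist": [0.109,0.109,0.109,0.109,0,0]
}}

```text
time_s: 1.6
tcp_pos: [0.4952, -0.3766, 0.2149]
orientation: [-3.126, 0.309, 0.001]
ft_force: [0.2, 0.9, -0.3]
opening: 0.998
grasp_force: 0.0
```

```bash
python3 -c "
from plan import *
go(.4959,-.3758,.12,1.371)"
```

```text
t 1.6 tcp [ 0.4952 -0.3766  0.2149] tilt [-0.001  0.001 -1.   ] ang -1.7681 q6 0.94 F [ 0.2  0.9 -0.3] op 0.998 gf 0.0
shift cm before twist [ 0.06 -0.09  9.49] twist 0.0025  | after twist [ 0.06 -0.09  9.49]
```

Emit:
{"method": "move_arm", "body": {
  "linear": [
    [0,0,2],
    [0,0,2],
    [0,0,2],
    [0,0,2],
    [0,0,2],
    [0,0,0.6],
    [0,0,0],
    [0,0,0]
  ],
  "twist": [0,0,0,0,0,0,0,0]
}}

```text
time_s: 2.27
tcp_pos: [0.4955, -0.3772, 0.1095]
orientation: [3.126, -0.313, 0.0]
ft_force: [0.2, 0.4, 0.7]
opening: 1.002
grasp_force: 0.0
```

```bash
python3 - <<'E'
from plan import *
go(.4959,-.3758,.10,1.371)
p,d=grab_frame('scene');cv2.imwrite('pics/s1.png',cv2.resize(p[130:230,225:345],None,fx=6,fy=6,interpolation=cv2.INTER_CUBIC))
P=pts('scene',d)
u=np.array([np.cos(1.371),np.sin(1.371),0]);v=np.array([-u[1],u[0],0])
L=np.stack([(P-[.4981,-.365,0])@u,(P-[.4981,-.365,0])@v,P[...,2]],-1)
m=np.abs(L[...,1])<.025
q=L[m&(L[...,0]>-.09)&(L[...,0]<.09)&(L[...,2]>.03)&(L[...,2]<.17)]*1000
q=q[np.argsort(q[:,0])]
b=np.round(q[:,0]/6)
for k in np.unique(b): print(int(k*6),np.round(np.sort(q[b==k,2])).astype(int).tolist()[:14])
E
```

```text
t 2.27 tcp [ 0.4955 -0.3772  0.1095] tilt [ 0. -0. -1.] ang -1.7702 q6 0.94 F [0.2 0.4 0.7] op 1.002 gf 0.0
shift cm before twist [ 0.01 -0.14  0.95] twist 0.0004  | after twist [ 0.01 -0.14  0.95]
-60 [111, 113, 116, 119, 120, 121, 126, 126, 128, 129, 131, 133, 143, 145]
-54 [115, 117, 118, 118, 121, 122, 124, 125, 125, 126, 127, 129, 130, 131]
-48 [124, 132, 136, 138, 142, 153, 163, 169]
-36 [80]
-30 [83, 83, 85]
-24 [86, 87]
-18 [90, 92]
-12 [92, 93, 95]
-6 [96]
0 [100]
6 [103]
12 [90, 94, 95, 95, 96, 96, 97, 97, 98, 98, 99, 99, 100, 101]
18 [79, 80, 82, 83, 84, 86, 86, 86, 86, 87, 87, 88, 88, 88]
24 [72, 73, 73, 74, 74, 75, 76, 76, 76, 76, 76, 77, 77, 78]
30 [73, 74, 75, 75, 76, 80, 80, 82, 113, 148, 157, 165, 168]
36 [79, 113, 114, 115, 117, 117, 120, 121, 126, 126, 130, 130, 134, 134]
42 [34, 35, 36, 41, 42, 43, 46, 47, 47, 51, 52, 56, 57, 58]
48 [30, 30, 31, 31, 33, 33, 33, 34, 34, 34, 35, 35, 35, 36]
54 [41, 77, 81, 81, 83, 83, 84, 84, 85, 85, 85, 87, 88, 88]
60 [79, 81, 81, 81, 82, 82, 82, 82, 83, 83, 84, 85, 85, 87]
66 [85, 162, 164]
```

View pics/s1.png

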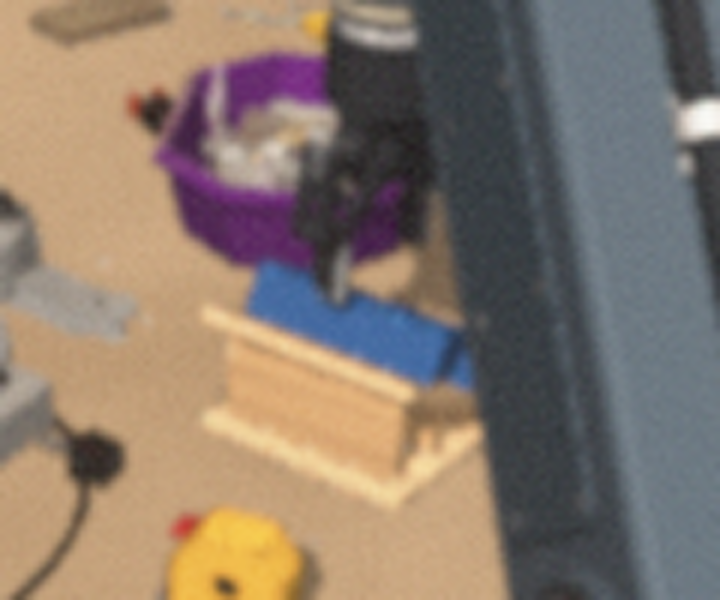

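Emit:
{"method": "move_arm", "body": {
  "linear": [
    [0,-0.13,0.8],
    [0,0,0.8],
    [0,0,0.7],
    [0,0,0],
    [0,0,0]
  ],
  "twist": [0,0,0,0,0]
}}

```text
time_s: 2.73
tcp_pos: [0.4953, -0.3752, 0.0856]
orientation: [-3.125, 0.314, 0.002]
ft_force: [-0.1, -0.2, -0.8]
opening: 1.003
grasp_force: 0.0
```

Emit:
{"method": "move_arm", "body": {
  "linear": [
    [0,0,0],
    [0,0,0],
    [0,0,0],
    [0,0,0],
    [0,0,0],
    [0,0,0]
  ],
  "twist": [0,0,0,0,0,0],
  "claw": 0.5
}}

```text
time_s: 3.23
tcp_pos: [0.4971, -0.3698, 0.0921]
orientation: [-3.118, 0.314, -0.001]
ft_force: [-0.9, 18.7, 33.8]
opening: 0.538
grasp_force: 53.0
```

```bash
cat > look.py <<'E'
from plan import *
import sys
go(*map(float,sys.argv[1:5]))
for n,b in (('scene',(120,320,150,400)),('top',(120,300,100,400))):
    p,d=grab_frame(n);P=pts(n,d);Q=bluepts(p,P,b)
    Q=Q[(Q[:,2]>.012)&(Q[:,2]<.3)&(Q[:,1]>-.5)]
    if len(Q)<40: print(n,'few',len(Q));continue
    c=Q.mean(0)
    x,e,_=fitbox(Q,[c[0],c[1],c[2]-.03,float(sys.argv[4])],None);print(n,len(Q),'blue xyz yaw tilt',np.round(x,4),'rms',round(e,4))
    k=float(sys.argv[4]); u=np.array([np.cos(k),np.sin(k)]);v=np.array([-u[1],u[0]]);l=Q[:,:2]@v
    print('   u of origin - tcp',np.round((x[:2]-readout.sense()['tcp_pos'][:2])@u,4),'v extents mid - tcp',np.round(np.percentile(l,[1,99])-readout.sense()['tcp_pos'][:2]@v,4))
E
python3 look.py .4959 -.3758 .12 1.371
```

```text
t 3.23 tcp [ 0.4971 -0.3698  0.0921] tilt [ 0.002  0.008 -1.   ] ang -1.7716 q6 0.94 F [-0.9 18.7 33.8] op 0.538 gf 53.0
shift cm before twist [ 0.01  0.59 -2.79] twist -0.001  | after twist [ 0.01  0.59 -2.79]
scene 361 blue xyz yaw tilt [ 0.442  -0.2708  0.0688  0.6037  0.1797] rms 0.2442
   u of origin - tcp 0.0861 v extents mid - tcp [-0.0605  0.3907]
top 124 blue xyz yaw tilt [ 0.4177 -0.3496  0.0602  1.3805  0.5221] rms 0.0151
   u of origin - tcp 0.004 v extents mid - tcp [0.0141 0.0609]
```

```bash
python3 - <<'E'
from h import *
p,d=grab_frame('scene');cv2.imwrite('pics/s2.png',cv2.resize(p[150:230,245:325],None,fx=7,fy=7,interpolation=cv2.INTER_CUBIC))
E
```

```text
(no output)
```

View pics/s2.png

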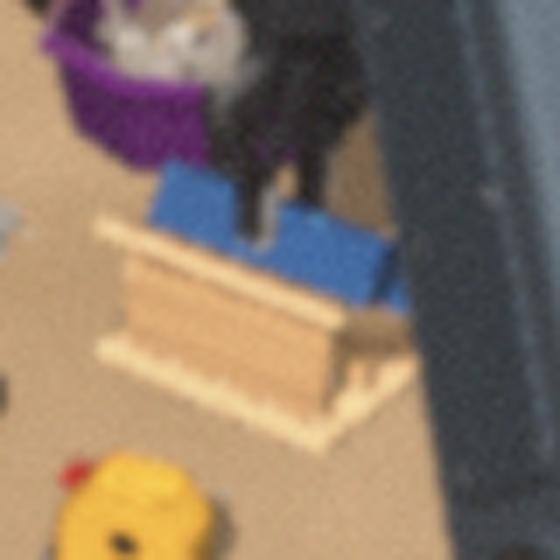

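The picture shows the right finger riding on the web at crop (310,200), because its tip was above blue's low top corner. It can't grip there: a vertical finger can't get low enough over the board. 

New plan:
1. Push blue up-slope with both open fingers until its upper flange drops over the board's top end. There it hangs nearly level.
2. Grip it there.

First I open and back off.

Emit:
{"method": "move_arm", "body": {
  "linear": [
    [0,0,0],
    [0,0,0],
    [0,0,0],
    [0,0,0],
    [0,0,-2],
    [0,0,-3],
    [0,0,-3],
    [0,0,-2]
  ],
  "twist": [0,0,0,0,0,0,0,0],
  "claw": 0
}}

```text
time_s: 4.05
tcp_pos: [0.496, -0.377, 0.188]
orientation: [3.124, -0.315, 0.002]
ft_force: [-0.1, -0.9, 0.7]
opening: 0.998
grasp_force: 0.0
```

Emit:
{"method": "move_arm", "body": {
  "linear": [
    [0,1,0],
    [0,1,0],
    [0,1,0],
    [0,1,0],
    [0,1,0],
    [0,0.5,0],
    [0,0,0],
    [0,0,0],
    [0,0,0],
    [0,0,0],
    [0,0,0],
    [0,0,0]
  ],
  "twist": [-0.12,-0.12,-0.12,-0.12,-0.12,-0.12,-0.12,-0.12,-0.12,-0.12,-0.12,-0.12]
}}

```text
time_s: 5.05
tcp_pos: [0.4991, -0.4301, 0.1853]
orientation: [-2.552, -1.831, 0.0]
ft_force: [-0.8, 0.1, -0.4]
opening: 0.998
grasp_force: 0.0
```

Emit:
{"method": "move_arm", "body": {
  "linear": [
    [0,0,0],
    [0,0,0],
    [0,0,0]
  ],
  "twist": [-0.12,-0.011,0]
}}

```text
time_s: 5.3
tcp_pos: [0.4992, -0.4298, 0.1855]
orientation: [-2.434, -1.984, 0.0]
ft_force: [0.3, -0.4, -0.1]
opening: 0.997
grasp_force: 0.0
```

```bash
sed -i 's/Q\[:,1\]>-.5)\]/Q[:,1]>-.46)\&(Q[:,1]<-.28)\&(Q[:,0]>.4)\&(Q[:,0]<.6)]/' look.py; python3 - <<'E'
import numpy as np
u=np.array([np.cos(1.371),np.sin(1.371)]);o=np.array([.4981,-.365]);print(o+u*-.066)
E
python3 look.py .485 -.4297 .09 -.1998; sed -n 7,9p look.py
```

```text
[ 0.485001   -0.42968706]
t 5.3 tcp [ 0.4992 -0.4298  0.1855] tilt [-0.001  0.001 -1.   ] ang -0.2031 q6 -0.68 F [ 0.3 -0.4 -0.1] op 0.997 gf 0.0
shift cm before twist [-0.28 -1.39  9.56] twist -0.0033  | after twist [-0.27 -1.39  9.56]
scene 300 blue xyz yaw tilt [ 0.4985 -0.3643  0.058  -1.7788 -0.4703] rms 0.0023
   u of origin - tcp -0.0137 v extents mid - tcp [0.0261 0.0897]
top 458 blue xyz yaw tilt [ 0.5134 -0.4197  0.0623 -0.1351 -0.0482] rms 0.0068
   u of origin - tcp 0.0118 v extents mid - tcp [0.026  0.0854]
    if len(Q)<40: print(n,'few',len(Q));continue
    c=Q.mean(0)
    x,e,_=fitbox(Q,[c[0],c[1],c[2]-.03,float(sys.argv[4])],None);print(n,len(Q),'blue xyz yaw tilt',np.round(x,4),'rms',round(e,4))
```

Blue is still in its starting place. I'll lower behind the low side with the fingers spread along it.

Emit:
{"method": "move_arm", "body": {
  "linear": [
    [-0.28,-0.7,2],
    [0,-0.69,2],
    [0,0,2],
    [0,0,2],
    [0,0,2],
    [0,0,1.2],
    [0,0,0.5],
    [0,0,0],
    [0,0,0]
  ],
  "twist": [-0.003,0,0,0,0,0,0,0,0]
}}

```text
time_s: 6.15
tcp_pos: [0.4857, -0.4299, 0.0698]
orientation: [2.429, 1.991, -0.0]
ft_force: [0.1, -0.2, 0.1]
opening: 1.001
grasp_force: 0.0
```

Emit:
{"method": "move_arm", "body": {
  "linear": [
    [0.4,0,0],
    [0.4,0,0],
    [0.3,0,0],
    [0.3,0,-0.12],
    [0.3,0,-0.12],
    [0.3,0,-0.12],
    [0,0,0],
    [0,0,0]
  ],
  "twist": [0,0,0,0,0,0,0,0]
}}

```text
time_s: 6.82
tcp_pos: [0.4899, -0.4107, 0.0738]
orientation: [2.427, 1.991, -0.0]
ft_force: [-0.3, -3.4, 2.8]
opening: 1.0
grasp_force: 1.7
```

```bash
python3 look.py .485 -.4297 .09 -.1998; python3 - <<'E'
from h import *
p,d=grab_frame('scene');cv2.imwrite('pics/s3.png',cv2.resize(p[150:230,245:325],None,fx=7,fy=7,interpolation=cv2.INTER_CUBIC))
E
```

```text
t 6.82 tcp [ 0.4899 -0.4107  0.0738] tilt [ 0.002 -0.002 -1.   ] ang -0.1968 q6 -0.68 F [-0.3 -3.4  2.8] op 1.0 gf 1.7
shift cm before twist [-1.96 -0.1  -1.61] twist 0.003  | after twist [-1.96 -0.1  -1.61]
scene 298 blue xyz yaw tilt [ 0.4992 -0.3581  0.0622 -1.78   -0.435 ] rms 0.0022
   u of origin - tcp -0.0012 v extents mid - tcp [0.0209 0.0793]
top 354 blue xyz yaw tilt [ 0.5146 -0.4128  0.0675 -0.2144 -0.0638] rms 0.0067
   u of origin - tcp 0.0247 v extents mid - tcp [0.0206 0.076 ]
```

View pics/s3.png

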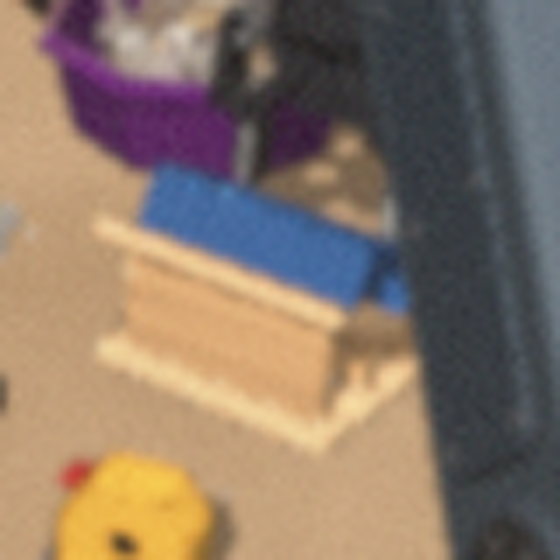

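Blue is sliding up straight (about 6 mm so far, upper edge at crop (250,225)). I'll keep pushing.

Emit:
{"method": "move_arm", "body": {
  "linear": [
    [0.3,0,-0.13],
    [0.3,0,-0.13],
    [0.3,0,-0.13],
    [0.3,0,-0.13],
    [0.3,0,-0.13],
    [0.3,0,-0.13],
    [0,0,0]
  ],
  "twist": [0,0,0,0,0,0,0]
}}

```text
time_s: 7.55
tcp_pos: [0.4934, -0.3948, 0.0819]
orientation: [2.424, 1.99, -0.003]
ft_force: [-1.6, -7.9, 4.3]
opening: 1.004
grasp_force: 3.8
```

```bash
python3 look.py .485 -.4297 .09 -.1998|grep -v top
```

```text
t 7.55 tcp [ 0.4934 -0.3948  0.0819] tilt [ 0.002 -0.006 -1.   ] ang -0.1962 q6 -0.65 F [-1.6 -7.9  4.3] op 1.004 gf 3.8
shift cm before twist [-3.59 -0.14 -0.79] twist 0.0036  | after twist [-3.59 -0.13 -0.79]
scene 300 blue xyz yaw tilt [ 0.5037 -0.3422  0.0708 -1.7803 -0.4628] rms 0.0021
   u of origin - tcp -0.0003 v extents mid - tcp [0.0173 0.0788]
   u of origin - tcp 0.0167 v extents mid - tcp [0.0173 0.0761]
```

Emit:
{"method": "move_arm", "body": {
  "linear": [
    [0.3,0,-0.13],
    [0.3,0,-0.13],
    [0.2,0,-0.1],
    [0.2,0,-0.1],
    [0.15,0,-0.07],
    [0,0,0],
    [0,0,0]
  ],
  "twist": [0,0,0,0,0,0,0]
}}

```text
time_s: 8.23
tcp_pos: [0.4943, -0.379, 0.0851]
orientation: [-2.426, -1.99, -0.001]
ft_force: [-0.1, 0.2, -0.3]
opening: 0.997
grasp_force: 0.0
```

```bash
python3 look.py .485 -.4297 .09 -.1998|grep -v top;  python3 - <<'E'
from h import *
p,d=grab_frame('scene');cv2.imwrite('pics/s4.png',cv2.resize(p[150:230,245:325],None,fx=7,fy=7,interpolation=cv2.INTER_CUBIC))
E
```

```text
t 8.23 tcp [ 0.4943 -0.379   0.0851] tilt [-0.002  0.004 -1.   ] ang -0.197 q6 -0.64 F [-0.1  0.2 -0.3] op 0.997 gf 0.0
shift cm before twist [-5.16  0.08 -0.51] twist 0.0028  | after twist [-5.16  0.09 -0.51]
scene 468 blue xyz yaw tilt [ 0.4961 -0.3321  0.0579 -1.7587  0.1495] rms 0.0016
   u of origin - tcp -0.0077 v extents mid - tcp [0.0276 0.0843]
   u of origin - tcp -0.0038 v extents mid - tcp [0.0234 0.0773]
```

View pics/s4.png

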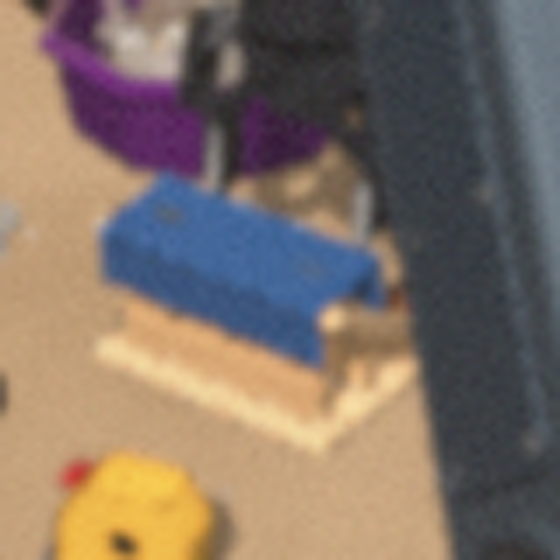

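Blue is now hooked over the board's upper end, nearly level: web from (165,185) to (380,250), left flange hanging in front of the board. I'll back off, turn and re-measure.

Emit:
{"method": "move_arm", "body": {
  "linear": [
    [-0.5,0,-1],
    [0,0,-3],
    [0,0,-3.5],
    [0,0,-3],
    [0,0,0],
    [0,0,0],
    [0,0,0],
    [0,0,0],
    [0,0,0],
    [0,0,0],
    [0,0,0],
    [0,0,0]
  ],
  "twist": [0,0,0,0.12,0.12,0.12,0.12,0.12,0.12,0.12,0.12,0.12]
}}

```text
time_s: 9.38
tcp_pos: [0.494, -0.3861, 0.1917]
orientation: [3.109, 0.45, 0.0]
ft_force: [-0.3, -0.3, -0.3]
opening: 1.001
grasp_force: 0.0
```

Emit:
{"method": "move_arm", "body": {
  "linear": [
    [0,0,0],
    [0,0,0],
    [0,0,0],
    [0,0,0],
    [0,0,0]
  ],
  "twist": [0.12,0.12,0.12,0.12,0]
}}

```text
time_s: 9.8
tcp_pos: [0.494, -0.386, 0.1916]
orientation: [3.128, -0.295, 0.0]
ft_force: [0.0, 0.2, 0.2]
opening: 0.995
grasp_force: 0.0
```

```bash
python3 look.py .4966 -.3294 .12 1.38
```

```text
t 9.8 tcp [ 0.494  -0.386   0.1916] tilt [ 0. -0. -1.] ang -1.7592 q6 0.92 F [0.  0.2 0.2] op 0.995 gf 0.0
shift cm before twist [-0.81 -5.61  7.16] twist 0.0024  | after twist [-0.82 -5.61  7.16]
scene 465 blue xyz yaw tilt [ 0.4974 -0.3319  0.0577  1.37   -0.1328] rms 0.0016
   u of origin - tcp 0.0538 v extents mid - tcp [-0.0604  0.0677]
top 392 blue xyz yaw tilt [ 0.5326 -0.3451  0.0581  1.3546 -0.1453] rms 0.0337
   u of origin - tcp 0.0475 v extents mid - tcp [-0.0667  0.0391]
```

Emit:
{"method": "move_arm", "body": {
  "linear": [
    [-0.36,-2,0],
    [0,-2,0],
    [0,-1.65,1],
    [0,0,3],
    [0,0,3],
    [0,0,2],
    [0,0,1.5],
    [0,0,1],
    [0,0,0.5],
    [0,0,0],
    [0,0,0]
  ],
  "twist": [0.01,0,0,0,0,0,0,0,0,0,0]
}}

```text
time_s: 10.82
tcp_pos: [0.5017, -0.3301, 0.0716]
orientation: [3.126, -0.307, 0.001]
ft_force: [0.3, 0.9, 0.1]
opening: 0.999
grasp_force: 0.0
```

Emit:
{"method": "move_arm", "body": {
  "linear": [
    [0,0,0],
    [0,0,0],
    [0,0,0],
    [0,0,0],
    [0,0,0],
    [0,0,0]
  ],
  "twist": [0,0,0,0,0,0],
  "claw": 0.5
}}

```text
time_s: 11.32
tcp_pos: [0.5021, -0.3302, 0.0729]
orientation: [3.125, -0.307, 0.003]
ft_force: [-1.1, 1.3, 5.8]
opening: 0.713
grasp_force: 62.9
```

```bash
python3 look.py .4966 -.3294 .12 1.37|grep -v top
```

```text
t 11.32 tcp [ 0.5021 -0.3302  0.0729] tilt [ 0.002 -0.002 -1.   ] ang -1.7668 q6 1.0 F [-1.1  1.3  5.8] op 0.713 gf 62.9
shift cm before twist [-0.54  0.04 -4.71] twist 0.0048  | after twist [-0.54  0.04 -4.71]
scene 321 blue xyz yaw tilt [ 0.4945 -0.3323  0.0579  1.3762 -0.1354] rms 0.0018
   u of origin - tcp -0.0036 v extents mid - tcp [-0.0631  0.0675]
   u of origin - tcp 0.006 v extents mid - tcp [0.0198 0.0617]
```

Opening is 60.6 mm at 63 N, so it's gripped. Lift and check.

Emit:
{"method": "move_arm", "body": {
  "linear": [
    [0,0,-0.5],
    [0,0,-1],
    [0,0,-2],
    [0,0,-3],
    [0,0,-3],
    [0,0,-2],
    [0,0,0],
    [0,0,0]
  ],
  "twist": [0,0,0,0,0,0,0,0]
}}

```text
time_s: 12.08
tcp_pos: [0.5018, -0.3302, 0.1878]
orientation: [3.124, -0.307, 0.004]
ft_force: [-0.9, -0.4, -2.3]
opening: 0.712
grasp_force: 64.4
```

```bash
python3 look.py .5255 .0894 .19 1.757;  python3 - <<'E'
from h import *
p,d=grab_frame('scene');cv2.imwrite('pics/s5.png',cv2.resize(p[110:220,240:350],None,fx=5,fy=5,interpolation=cv2.INTER_CUBIC))
E
```

```text
t 12.08 tcp [ 0.5018 -0.3302  0.1878] tilt [ 0.003 -0.002 -1.   ] ang -1.7669 q6 1.0 F [-0.9 -0.4 -2.3] op 0.712 gf 64.4
shift cm before twist [ -5.85 -41.61  -0.32] twist -0.3823  | after twist [ 10.09 -40.79  -0.27]
scene 401 blue xyz yaw tilt [ 0.5044 -0.3338  0.1725  1.3727 -0.1326] rms 0.0015
   u of origin - tcp -0.005 v extents mid - tcp [-0.0725  0.0659]
top 270 blue xyz yaw tilt [ 0.4797 -0.3342  0.1714  1.3672 -0.1378] rms 0.0016
   u of origin - tcp -0.0013 v extents mid - tcp [-0.0471  0.0634]
```

View pics/s5.png

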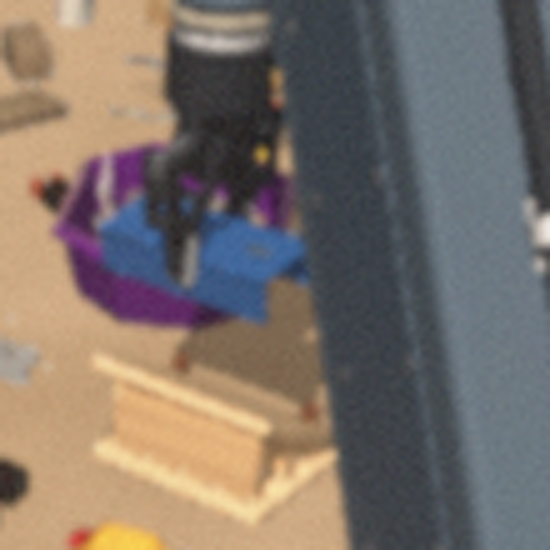

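Blue is held, still about 8° low on the left. I'll set it down on free bench in front, between the tape and the rest, to level it, then regrip.

```bash
python3 -c "
from plan import *
go(.38,-.235,.03,1.57)"
```

```text
t 12.23 tcp [ 0.5004 -0.3288  0.1846] tilt [-0.003  0.002 -1.   ] ang -1.767 q6 1.0 F [ 0.2 -0.3 -1.8] op 0.709 gf 64.4
shift cm before twist [-13.59  -6.82  15.51] twist -0.1954  | after twist [-12.    -9.34  15.51]
```

Emit:
{"method": "move_arm", "body": {
  "linear": [
    [-2.7,-1.36,0],
    [-2.7,-1.36,0],
    [-2.7,-1.36,0],
    [-2.7,-1.36,0],
    [-2.7,-1.36,0],
    [0,0,0],
    [0,0,3],
    [0,0,4],
    [0,0,4],
    [0,0,3],
    [0,0,1.5],
    [0,0,0]
  ],
  "twist": [0,0,0,0,-0.1,-0.095,0,0,0,0,0,0]
}}

```text
time_s: 13.23
tcp_pos: [0.38, -0.2347, 0.0271]
orientation: [-3.135, 0.002, 0.01]
ft_force: [-0.5, 0.5, -2.2]
opening: 0.71
grasp_force: 64.4
```

Emit:
{"method": "move_arm", "body": {
  "linear": [
    [0,0,0.5],
    [0,0,0.3],
    [0,0,0.3],
    [0,0,0.3],
    [0,0,0.3],
    [0,0,0]
  ],
  "twist": [0,0,0,0,0,0]
}}

```text
time_s: 13.73
tcp_pos: [0.383, -0.2385, 0.0162]
orientation: [3.137, -0.002, 0.005]
ft_force: [-4.3, -4.3, 10.1]
opening: 0.699
grasp_force: 62.3
```

Emit:
{"method": "move_arm", "body": {
  "linear": [
    [0,0,0],
    [0,0,0],
    [0,0,0],
    [0,0,0]
  ],
  "twist": [0,0,0,0],
  "claw": 0.12
}}

```text
time_s: 14.07
tcp_pos: [0.3824, -0.2367, 0.0143]
orientation: [3.141, -0.002, 0.001]
ft_force: [0.5, 0.8, 0.3]
opening: 0.879
grasp_force: 0.0
```

```bash
sed -i 's/(Q\[:,1\]<-.28)&(Q\[:,0\]>.4)/(Q[:,1]<-.1)\&(Q[:,0]>.28)/;s/Q\[:,2\]>.012/Q[:,2]>.02/' look.py; python3 look.py .5255 .0894 .19 1.57
```

```text
t 14.07 tcp [ 0.3824 -0.2367  0.0143] tilt [ 0.001 -0.001 -1.   ] ang -1.5718 q6 0.77 F [0.5 0.8 0.3] op 0.879 gf 0.0
shift cm before twist [ 14.28 -32.62 -17.58] twist -0.0002  | after twist [ 14.29 -32.62 -17.58]
scene 201 blue xyz yaw tilt [ 4.1030e-01 -2.3920e-01  8.0000e-04  1.5707e+00  1.4300e-02] rms 0.0017
   u of origin - tcp -0.0026 v extents mid - tcp [-0.0664  0.0412]
top 131 blue xyz yaw tilt [ 3.880e-01 -2.260e-01  1.100e-03  1.224e+00 -1.810e-02] rms 0.02
   u of origin - tcp 0.0106 v extents mid - tcp [-0.0683 -0.0276]
```

Level on the bench. I'll regrip and lift.

Emit:
{"method": "move_arm", "body": {
  "linear": [
    [0,0,0],
    [0,0,0],
    [0,0,0],
    [0,0,0],
    [0,0,-1],
    [0,0,-3],
    [0,0,-4],
    [0,0,-4],
    [0,0,-3],
    [0,0,0],
    [0,0,0]
  ],
  "twist": [0,0,0,0,0,0,0,0,0,0,0],
  "claw": 0.5
}}

```text
time_s: 15.08
tcp_pos: [0.3827, -0.237, 0.1658]
orientation: [3.139, -0.002, 0.004]
ft_force: [0.9, 0.6, -2.3]
opening: 0.693
grasp_force: 65.6
```

```bash
python3 look.py .5255 .0894 .17 1.57|head -5;python3 -c "
from plan import *
go(.5255,.0894,.15,1.757)"
```

```text
t 15.08 tcp [ 0.3827 -0.237   0.1658] tilt [ 0.003 -0.003 -1.   ] ang -1.5718 q6 0.77 F [ 0.9  0.6 -2.3] op 0.693 gf 65.6
shift cm before twist [ 14.25 -32.65  -0.48] twist -0.0003  | after twist [ 14.26 -32.65  -0.48]
scene 264 blue xyz yaw tilt [ 0.4233 -0.237   0.1526  1.5714 -0.0022] rms 0.0029
   u of origin - tcp -0.0008 v extents mid - tcp [-0.0694  0.028 ]
top 175 blue xyz yaw tilt [ 0.3864 -0.2268  0.1505  1.3292 -0.018 ] rms 0.0111
t 15.18 tcp [ 0.3813 -0.2357  0.1634] tilt [-0.002  0.002 -1.   ] ang -1.572 q6 0.77 F [-0.3  1.  -1.3] op 0.692 gf 65.6
shift cm before twist [ 14.38 -32.53   1.37] twist -0.1874  | after twist [ 20.19 -29.28   1.35]
```

Emit:
{"method": "move_arm", "body": {
  "linear": [
    [0.7,-1.6,0],
    [1.2,-2.72,0],
    [1.25,-2.85,0],
    [1.25,-2.85,0],
    [1.25,-2.85,0],
    [1.25,-2.85,0],
    [1.25,-2.85,0],
    [1.25,-2.85,0],
    [1.25,-2.85,0],
    [1.25,-2.85,0],
    [1.2,-2.72,0],
    [1.18,-2.7,0]
  ],
  "twist": [0,0,0,0,0,0,0,0,0,0,0,0]
}}

```text
time_s: 16.18
tcp_pos: [0.524, 0.0902, 0.1613]
orientation: [-3.141, 0.001, 0.01]
ft_force: [-0.1, -0.7, -1.7]
opening: 0.691
grasp_force: 65.4
```

Emit:
{"method": "move_arm", "body": {
  "linear": [
    [0,0,0],
    [0,0,0],
    [0,0,0],
    [0,0,0]
  ],
  "twist": [-0.095,-0.092,0,0]
}}

```text
time_s: 16.52
tcp_pos: [0.524, 0.0887, 0.1619]
orientation: [-3.128, -0.288, 0.008]
ft_force: [0.2, -0.7, -1.7]
opening: 0.69
grasp_force: 65.5
```

```bash
sed -i 's/(Q\[:,1\]>-.46)&(Q\[:,1\]<-.1)/(Q[:,1]>-.02)\&(Q[:,1]<.2)/;s/(Q\[:,0\]<.6)/(Q[:,0]<.65)/' look.py;sed -i "s/(120,320,150,400)/(150,320,150,300)/;s/(120,300,100,400)/(120,240,90,230)/" look.py; cat >> look.py <<'E'
    # offsets of blue relative to the tray middle
    k=1.757;u=np.array([np.cos(k),np.sin(k)]);v=np.array([-u[1],u[0]]);l=(Q[:,:2]-[.5255,.0894])
    print('   rel tray: u',np.round((x[:2]-[.5255,.0894])@u*1000,1),'v ext',np.round(np.percentile(l@v,[1,99])*1000,1),'u ext top',np.round(np.percentile(l[Q[:,2]>Q[:,2].max()-.01]@u,[1,99])*1000,1))
    cv2.imwrite(f'pics/L_{n}.png',p)
E
python3 look.py .5255 .0894 .07 1.757; python3 - <<'E'
import cv2
p=cv2.imread('pics/L_scene.png');q=cv2.imread('pics/L_top.png')
a=cv2.resize(p[190:310,150:270],None,fx=3.3,fy=3.3,interpolation=2);b=cv2.resize(q[140:260,90:210],None,fx=3.3,fy=3.3,interpolation=2)
cv2.imwrite('pics/pair1.png',cv2.hconcat([a,b]))
E
```

```text
t 16.52 tcp [0.524  0.0887 0.1619] tilt [-0.005  0.    -1.   ] ang -1.3872 q6 1.34 F [ 0.2 -0.7 -1.7] op 0.69 gf 65.5
shift cm before twist [ 0.21 -0.03  9.19] twist -0.0026  | after twist [ 0.21 -0.03  9.19]
scene 672 blue xyz yaw tilt [ 0.5201  0.0886  0.1486  1.7552 -0.0045] rms 0.0148
   u of origin - tcp 0.0009 v extents mid - tcp [-0.0667  0.0668]
   rel tray: u 0.2 v ext [-65.2  68.3] u ext top [65.2 65.2]
top 707 blue xyz yaw tilt [ 0.5228  0.088   0.1488  1.7628 -0.0347] rms 0.0196
   u of origin - tcp 0.0 v extents mid - tcp [-0.0688  0.063 ]
   rel tray: u -0.9 v ext [-67.6  64.2] u ext top [-38.6 -13. ]
```

View pics/pair1.png

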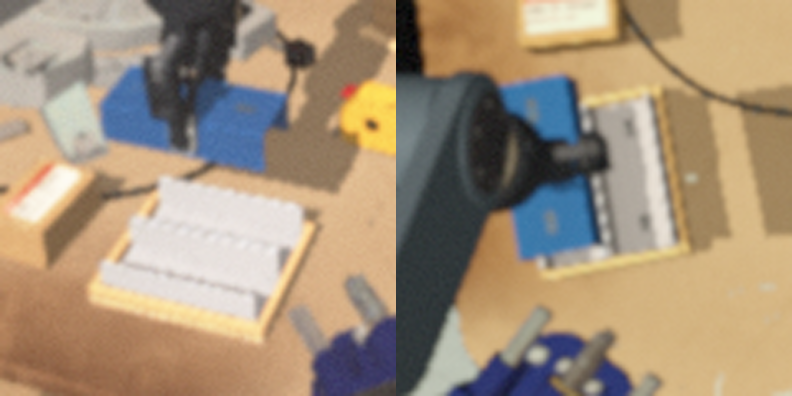

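Left half: blue hangs level over the tray, roughly parallel to the bare channels. Right half (top view): it's over the seam, ends about even. I'll lower it and check again close above.

Emit:
{"method": "move_arm", "body": {
  "linear": [
    [0.05,0,2],
    [0,0,3],
    [0,0,3],
    [0,0,1.5],
    [0,0,0.6],
    [0,0,0],
    [0,0,0]
  ],
  "twist": [0,0,0,0,0,0,0]
}}

```text
time_s: 17.2
tcp_pos: [0.5262, 0.0883, 0.0632]
orientation: [3.128, 0.29, 0.0]
ft_force: [-0.1, 0.4, -1.7]
opening: 0.696
grasp_force: 65.4
```

```bash
python3 look.py .5255 .0894 .0235 1.757; python3 - <<'E'
from fit import *
p,d=grab_frame('scene');P=pts('scene',d);hsv=cv2.cvtColor(p,cv2.COLOR_BGR2HSV)
k=1.757;u=np.array([np.cos(k),np.sin(k),0]);v=np.array([-u[1],u[0],0]);D=P-[.5255,.0894,0]
L=np.stack([D@u,D@v,P[...,2]],-1)*1000
m=(hsv[...,0]>95)&(hsv[...,0]<125)&(hsv[...,1]>120)&(np.abs(L[...,0])<60)&(np.abs(L[...,1])<90)&(L[...,2]<130)
b=L[m];f=b[(b[:,2]<80)&(b[:,2]>50)];print('left flank u',np.percentile(f[:,0],[10,50,90,98]),'v',np.percentile(b[:,1],[0,1,99,100]))
g=(hsv[...,1]<60)&(L[...,2]>36)&(L[...,2]<50)&(L[...,0]>50)&(L[...,0]<72)&(np.abs(L[...,1])<80)
print('outer left bare flange u',np.percentile(L[g][:,0],[10,50,90]),'v',np.percentile(L[g][:,1],[0,1,99,100]),g.sum())
E
```

```text
t 17.2 tcp [0.5262 0.0883 0.0632] tilt [ 0.  0. -1.] ang -1.3861 q6 1.34 F [-0.1  0.4 -1.7] op 0.696 gf 65.4
shift cm before twist [-0.05 -0.12  3.97] twist -0.0015  | after twist [-0.05 -0.12  3.97]
scene 593 blue xyz yaw tilt [0.5195 0.088  0.0495 1.7541 0.0018] rms 0.0246
   u of origin - tcp 0.0009 v extents mid - tcp [-0.0666  0.2001]
   rel tray: u -0.3 v ext [-67.6 199.1] u ext top [61.6 61.6]
top 567 blue xyz yaw tilt [ 0.5248  0.0879  0.0501  1.764  -0.0241] rms 0.0174
   u of origin - tcp -0.0001 v extents mid - tcp [-0.0684  0.0627]
   rel tray: u -1.3 v ext [-69.7  61.4] u ext top [-33.6 -12.6]
left flank u [28.06420575 29.62067468 31.02539847 31.93508298] v [-69.72312533 -68.45432695  64.13564971  66.09972776]
outer left bare flange u [58.80506306 60.69697411 62.21101482] v [-66.25417855 -65.21381466  69.21574569  70.09398401] 135
```

Emit:
{"method": "move_arm", "body": {
  "linear": [
    [-0.3,-0.05,0.2],
    [0,0,0.8],
    [0,0,0.8],
    [0,0,0.7],
    [0,0,0.5],
    [0,0,0.4],
    [0,0,0.3],
    [0,0,0.2],
    [0,0,0],
    [0,0,0]
  ],
  "twist": [0,0,0,0,0,0,0,0,0,0]
}}

```text
time_s: 18.18
tcp_pos: [0.523, 0.0886, 0.024]
orientation: [3.128, 0.291, 0.0]
ft_force: [-0.4, 0.6, -1.3]
opening: 0.692
grasp_force: 65.4
```

Not yet in contact; I'll ease it down.

Emit:
{"method": "move_arm", "body": {
  "linear": [
    [0,0,0.1],
    [0,0,0.1],
    [0,0,0]
  ],
  "twist": [0,0,0]
}}

```text
time_s: 18.43
tcp_pos: [0.5232, 0.0886, 0.0233]
orientation: [3.128, 0.292, 0.002]
ft_force: [-2.0, -0.6, 7.5]
opening: 0.691
grasp_force: 66.4
```

Contact at 7.5 N. Open part way, within the free 28 mm, then check.

Emit:
{"method": "move_arm", "body": {
  "linear": [
    [0,0,0],
    [0,0,0],
    [0,0,0],
    [0,0,0]
  ],
  "twist": [0,0,0,0],
  "claw": 0.17
}}

```text
time_s: 18.77
tcp_pos: [0.5229, 0.0886, 0.022]
orientation: [3.128, 0.292, 0.0]
ft_force: [-0.1, 0.2, 0.9]
opening: 0.836
grasp_force: 0.0
```

Emit:
{"method": "move_arm", "body": {
  "linear": [
    [0,0,-0.5],
    [0,0,-1],
    [0,0,-2],
    [0,0,-3],
    [0,0,-4],
    [0,0,-4],
    [0,0,0]
  ],
  "twist": [0,0,0,0,0,0,0]
}}

```text
time_s: 19.35
tcp_pos: [0.5276, 0.0886, 0.1748]
orientation: [3.126, 0.292, 0.024]
ft_force: [0.6, -0.4, 0.1]
opening: 0.83
grasp_force: 0.0
```

Emit:
{"method": "move_arm", "body": {
  "linear": [
    [0,3.5,0],
    [0,3.5,0],
    [0,3.5,0],
    [0,3.5,0],
    [0,3.5,0],
    [0,3.5,0],
    [0,3.5,0],
    [0,0,0],
    [0,0,0]
  ],
  "twist": [0,0,0,0,0,0,0,0,0]
}}

```text
time_s: 20.1
tcp_pos: [0.5684, -0.1543, 0.1675]
orientation: [3.128, 0.286, 0.002]
ft_force: [-0.2, 0.2, 0.1]
opening: 0.829
grasp_force: 0.0
```

```bash
sed -i 's/Q\[:,2\]<.3)/Q[:,2]<.07)/' look.py; python3 look.py .5255 .0894 .2 1.757; python3 - <<'E'
import cv2
p=cv2.imread('pics/L_scene.png');q=cv2.imread('pics/L_top.png')
a=cv2.resize(p[220:310,165:265],None,fx=4,fy=4,interpolation=2);b=cv2.resize(q[140:230,110:210],None,fx=4,fy=4,interpolation=2)
cv2.imwrite('pics/pair2.png',cv2.hconcat([a,b]))
E
```

```text
t 20.1 tcp [ 0.5684 -0.1543  0.1675] tilt [ 0.001 -0.    -1.   ] ang -1.3886 q6 0.93 F [-0.2  0.2  0.1] op 0.829 gf 0.0
shift cm before twist [  0.21 -24.74  -3.27] twist -0.004  | after twist [  0.3  -24.74  -3.27]
scene 911 blue xyz yaw tilt [ 0.512   0.0867  0.0094  1.7391 -0.0043] rms 0.0285
   u of origin - tcp 0.2454 v extents mid - tcp [-0.0671  0.2091]
   rel tray: u -0.1 v ext [-63.7 212.5] u ext top [ 48.5 143. ]
top 233 blue xyz yaw tilt [0.5208 0.0826 0.0099 1.7544 0.0037] rms 0.0019
   u of origin - tcp 0.2386 v extents mid - tcp [-0.0689 -0.0063]
   rel tray: u -5.8 v ext [-65.4  -2.8] u ext top [-28.7  25. ]
```

View pics/pair2.png

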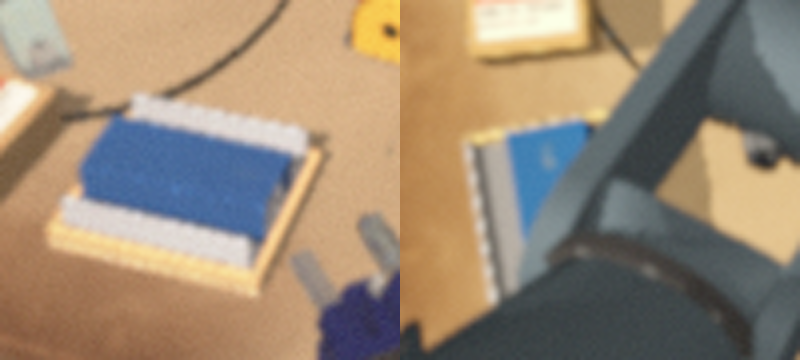

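The last picture shows blue nested level between the two outer bare flanges: left view from (85,180) to (290,200), with ends even. The measured height of 9–10 mm matches a seated channel, and the arm is clear.

```bash
python3 -c "
from rig import close_job; print(close_job())"
```

```text
the job is handed in; nothing more can be done
None
```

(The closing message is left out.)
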